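# Pack out a casting frame with filler blocks and wedge it tight

### The job

The glass pack standing in the casting frame does not fill its chamber. Stand filler blocks upright in the gap between the pack and the leaning end stop, on the chamber floor, one after another until no further block would fit, then put the wedge, thin end down, flat side against the blocks, into what is left and press it down until the whole row feels tight from wedge to glass. Finish while still holding the wedge and pressing it firmly down; do not let go, and leave the beaker, the timer and the petri dish where they are.

Things in the scene. Friction and masses are not known exactly. Their poses are not given: they have to be found in the camera images.
- frame: fixed aluminium frame, 64 mm wide (x), 245 long (y), z up. Origin: underside, below the -y face of its 12 mm thick, 78 mm tall middle wall, mid-width. Floor top 10 mm above the origin. Chamber: on the -y side of the wall, up to the end stop; waiting bay for the other pack: on the +y side. Lips along both long sides, inner faces at x = +-26 mm, tops 21 mm above the worktop
- end_stop: fixed aluminium stop at the chamber's -y end, 46 mm wide, 60 mm tall above the floor, axes as the frame's, 71.5 to 75 mm from the middle wall at the floor. Origin: at floor height, middle of the lower edge of its inner face (towards the pack). That face leans away from the pack: 12 mm further to -y at its top
- thin_pack: fixed pack of glass sheets, 36 mm wide, 66 tall, 24 thick. Origin at floor height under its back (+y) face; it extends to its y = -24 mm; axes as the frame's. It stands either in the chamber, back on the middle wall (origin at the frame's y = 0; the gap then takes two blocks and leaves 3.5 to 7 mm at the floor) or in the waiting bay (frame's y = +108 mm)
- thick_pack: fixed pack like the thin one but 46 mm thick (extends to its y = -46 mm). It stands either in the chamber (origin at the frame's y = 0; the gap then takes one block and leaves 3.5 to 7 mm at the floor) or in the waiting bay (frame's y = +108 mm)
- wedge: loose grey plastic wedge, 90 g, thin end down, 40 mm wide (x), 97 tall. Origin on the underside plane, below the head's centre. Flat upright face at y = +11 mm, to be turned to the blocks; the other face leans like the end stop's: y = +3 mm at the underside (8 mm thick), y = -11 mm 70 mm up (22 mm thick). At the start its +y is within 0.7 rad of the frame's +y
- cradle: fixed small aluminium cradle, 56 x 58 mm, 49 mm tall, on the worktop, in which the wedge stands at the start with its underside 6 mm above the worktop and its axes as the cradle's; lift the wedge straight up out of it. Origin: on the underside, below the wedge's origin
- wedge_head (a point): centre of the wedge's head, 83.5 mm above its underside: a 40 (x) x 22 (y) x 27 mm block, to be gripped across the 40 mm. With the right number of blocks the wedge jams with its underside about 5 to 23 mm above the chamber floor; with too few it drops loose to the floor. A downward push of 8 to 20 N wedges it well
- filler0: loose filler block of plain grey plastic, one of three alike: upright, 40 (its x) x 22 (its y, thickness) x 70 mm tall, about 80 g; origin at the centre of its underside, z up; can be gripped across the 40 mm. At the start it stands on the worktop to the right of the frame
- filler1: loose filler block of plain grey plastic, one of three alike: upright, 40 (its x) x 22 (its y, thickness) x 70 mm tall, about 80 g; origin at the centre of its underside, z up; can be gripped across the 40 mm. At the start it stands on the worktop to the right of the frame
- filler2: loose filler block of plain grey plastic, one of three alike: upright, 40 (its x) x 22 (its y, thickness) x 70 mm tall, about 80 g; origin at the centre of its underside, z up; can be gripped across the 40 mm. At the start it stands on the worktop to the right of the frame
- beaker: small clear beaker, 54 mm wide, 69 mm tall, left of and in front of the frame; to be left alone; origin at the centre of its underside
- timer: white kitchen-style timer, 68 x 68 x 20 mm, lying in front; to be left alone; origin at the centre of its underside
- petri: closed petri dish, 90 mm wide, 15 mm tall, on the left; to be left alone; origin at the centre of its underside
Not all that is in view belongs to the job. Leave any orange or yellow look-alike of the filler0 alone.

How it is judged:
By the outcome, as a careful person would: the job done as asked, in the order asked, and still so for the second after the job is handed in, while the arm keeps its last pose, push and grip.
It also fails if it takes over 64 s, if anything falls off the work surface, if the arm or the gripper's body presses on something with over 40 N, if the wrist force passes 120 N, or if a joint passes its speed limit or range.

### The arm

A 6-joint arm with a two-finger parallel gripper is mounted at the origin on a cart in front of the work surface, level with it; the furniture and walls round the work are solid. World frame = base frame: x ahead of the robot, y to its left, z up, the work surface at z = 0. Lengths are in m, angles in rad, forces in N, time in s.
With the tool pointing down it reaches from about 0.3 to 0.875 m from the base axis. Payload 6.4 kg.
Tool frame: the origin (TCP) lies at the very end of the fingers, on their centre line; the grasp point (between the pads) lies 19 mm behind it; z points along the fingers, x is the direction in which the jaws open and shut, and the axes are right-handed (so a half turn about z gives the same grasp; the last joint's range is limited). The gripper opens to 88 mm and grips with 3 to 60 N. Pads are 18 mm wide; open, the fingers measure 123 mm over their backs; the gripper's body (75 mm by 187 mm) begins 45 mm behind the grasp point.
Start: joints at [0.959, 0.181, 1.607, -0, 1.354, -0.206], TCP at [0.227, 0.528, 0.239] pointing down, gripper open.
Joint ranges: [-2.99, 2.99], [-0.89, 2.07], [0.3, 2.58], [-1.14, 4.28], [0, 2.63], [-3.12, 3.12]. Speed limits (rad/s): [2.57, 2.57, 3.01, 3.14, 3.14, 3.14].

### API

Orientations are given as a rotation vector (axis times angle).
In Python, from station import bot gives the robot as it stands. Calls block until the motion is done:
- bot.move_ptp(position, orientation): joint-space move of the TCP to a pose.
- bot.move_l(position, rotation=None, rate=0.15, max_force=None): straight line of the TCP; rotation=None keeps the orientation; rate is the mean speed in m/s. With max_force (N) it stops when the force on the tool has changed by that much, and returns True; else False.
- bot.set_joints(angles): joint-space move.
- bot.move_gripper(opening): finger opening in m; the grip force is fixed at half the most; returns when the fingers have stopped.
- bot.sleep(seconds).
- bot.ik(position, orientation): joint angles nearest the present ones, or None.
- bot.sense(): the state.
- bot.capture(name): name is "scene" or "top" or "wrist"; returns a dict with "pixels" (480x640x3 uint8, red, green, blue), "depth" (480x640 float32, m along the optical axis (not along the pixel's ray), 0 where there is no reading), "mtx" (3x3 intrinsics, pixels), "dist_coeffs" ([k1, k2, p1, p2, k3] as OpenCV has them; the pictures are not rectified), "extrinsics" (4x4, takes a point from world to camera coordinates). Camera axes: x right, y up, looking along -z (the intrinsics and any distortion apply to the point x, -y, -z); pixel columns grow to the right and rows downward; lengths in m; the calibration is good to about 2 mm. A picture is of the moment at which its call begins.
A pose or a line that the arm cannot do raises bot.IKError and nothing moves.
- bot.close_job(): hands the job in, once; it reports no verdict.
Trained networks look in the newest picture that a camera, given by its name, has taken for a name from the list of things; names that differ only in an ending like _2 or _b are one class to them, and where a whole thing is asked for, a point or a joint stands for the part that bears it (a point fixed in the world has none). Each returns a list of dicts, best first, with "score" (0 to 1); they miss things now and then, are a little off and sometimes report something else, mostly with a low value. They report only what shows in the picture. A call takes as long as a camera call. They do not tell look-alikes from the thing itself.
- bot.boxes_of(query, camera): "extent" ([left, top, right, bottom] in pixels, round what is visible of it).
- bot.outline_of(query, camera): "region" (480x640 bool, what is visible of it) and "extent" ([left, top, right, bottom] in pixels, round what is visible of it).
- bot.spot_point(query, camera): "position" ([column, row] in pixels: a listed point, or the origin of a listed thing).
The state is a dict: "time_s": time; "joints": joint angles; "joint_vel": joint speeds; "joint_torque": joint torques, N m; "ee_pos": TCP position; "tcp_rot": TCP orientation; "ft_force": force on the tool from outside, world axes, zero at the start; "moment": the same for the moment, N m; "finger_gap": finger opening in m.
Only numpy, scipy, OpenCV 4.12 (cv2) and the standard library are available. Lean on these libraries where they do the work, as an engineer would, in place of code of your own. Each camera call takes 0.05 s, during which the arm holds its last target.

## Working session

There is one attempt and no reset: what is moved stays moved. The work goes in short steps, each a Python script; the robot and the scene stay as the last script left them, time stands still between calls to the robot, and variables do not carry over. Pictures are saved under pics/ and viewed, and the job is handed in when it is done.

```bash
ls; mkdir -p pics
python3 - <<'E'
from station import bot
import cv2,numpy as np
s=bot.sense();print(s)
for n in("scene","top","wrist"):
    c=bot.capture(n);cv2.imwrite(f"pics/{n}0.png",c["pixels"][:,:,::-1])
    print(n,c["mtx"].tolist(),c["dist_coeffs"],c["extrinsics"].round(3).tolist())
    for q in("frame","end_stop","thin_pack","thick_pack","wedge","wedge_head","cradle","filler0","beaker","timer","petri"):
        print(q,[(np.round(d["position"]).tolist(),round(d["score"],2)) for d in bot.spot_point(q,n)],[ (np.round(d["extent"]).tolist(),round(d["score"],2)) for d in bot.boxes_of(q,n)])
print(bot.sense()["time_s"])
E
```

```text
pics
{'time_s': 0.0, 'joints': array([ 9.58687060e-01,  1.81534788e-01,  1.60795584e+00, -3.12074223e-06,
        1.35381066e+00, -2.06275775e-01]), 'joint_vel': array([-0.00104454,  0.0003887 , -0.00036325,  0.00170906,  0.00099784,
       -0.00059103]), 'joint_torque': array([ 1.04739476e-03, -4.33858788e+01, -3.41851616e+01,  7.03766383e-02,
        3.85062851e-02, -1.14381683e-04]), 'ee_pos': array([0.22666973, 0.52787463, 0.23783887]), 'tcp_rot': array([ 2.62301665e+00,  1.72783686e+00, -2.49396397e-03]), 'ft_force': array([0.10661827, 0.12421865, 0.28176278]), 'moment': array([ 0.00098601, -0.03554796,  0.00950621]), 'finger_gap': 0.0882265952733091}
scene [[573.0690453166409, 0.0, 327.6009494859348], [0.0, 573.0690453166409, 247.05514850446914], [0.0, 0.0, 1.0]] [0.00453506 0.         0.         0.         0.        ] [[0.641, -0.768, 0.006, -0.248], [0.372, 0.318, 0.872, -0.26], [-0.671, -0.557, 0.49, -1.153], [0.0, 0.0, 0.0, 1.0]]
frame [] [([299.0, 242.0, 382.0, 288.0], 0.84)]
end_stop [([358.0, 272.0], 0.63), ([443.0, 341.0], 0.6)] [([351.0, 254.0, 375.0, 283.0], 0.88)]
th
[... 2328 characters left out ...]
 285.0], 0.85)]
timer [([352.0, 262.0], 0.65)] [([335.0, 242.0, 367.0, 278.0], 0.84)]
petri [([175.0, 255.0], 0.86)] [([155.0, 238.0, 192.0, 272.0], 0.62)]
wrist [[422.8316685974986, 0.0, 317.27483712258487], [0.0, 422.8316685974986, 241.1955756495229], [0.0, 0.0, 1.0]] [-0.09229747  0.          0.          0.          0.        ] [[0.396, 0.918, 0.001, -0.576], [-0.875, 0.378, -0.301, 0.04], [-0.277, 0.119, 0.954, -0.39], [0.0, 0.0, 0.0, 1.0]]
frame [] []
end_stop [] []
thin_pack [] []
thick_pack [] []
wedge [] []
wedge_head [] []
cradle [] []
filler0 [] []
beaker [([150.0, 418.0], 0.62)] [([124.0, 425.0, 168.0, 478.0], 0.93)]
timer [] []
petri [] [([250.0, 376.0, 327.0, 450.0], 0.67)]
3.45
```

Run:
```python
import cv2
a=cv2.imread("pics/scene0.png");cv2.imwrite("pics/sceneC.png",cv2.resize(a[210:390,230:500],None,fx=2.9,fy=2.9,interpolation=cv2.INTER_CUBIC))
a=cv2.imread("pics/top0.png");cv2.imwrite("pics/topC.png",cv2.resize(a[150:350,230:500],None,fx=2.9,fy=2.9,interpolation=cv2.INTER_CUBIC))
```

```text
(no output)
```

View pics/sceneC.png

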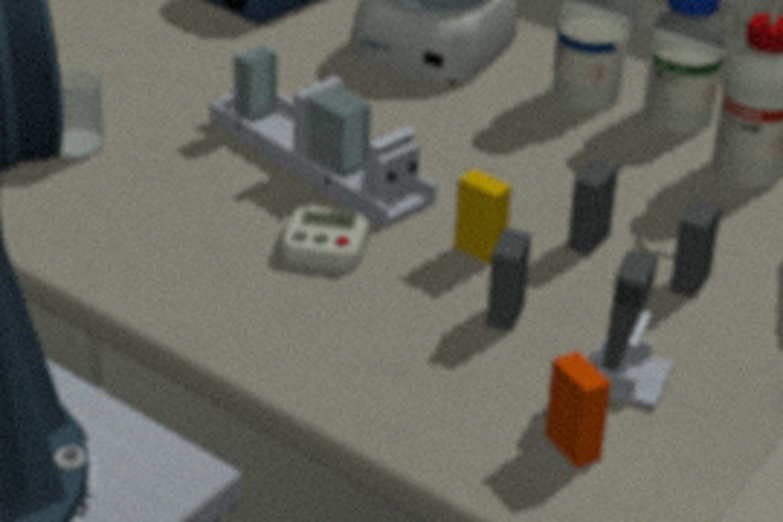

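View pics/topC.png

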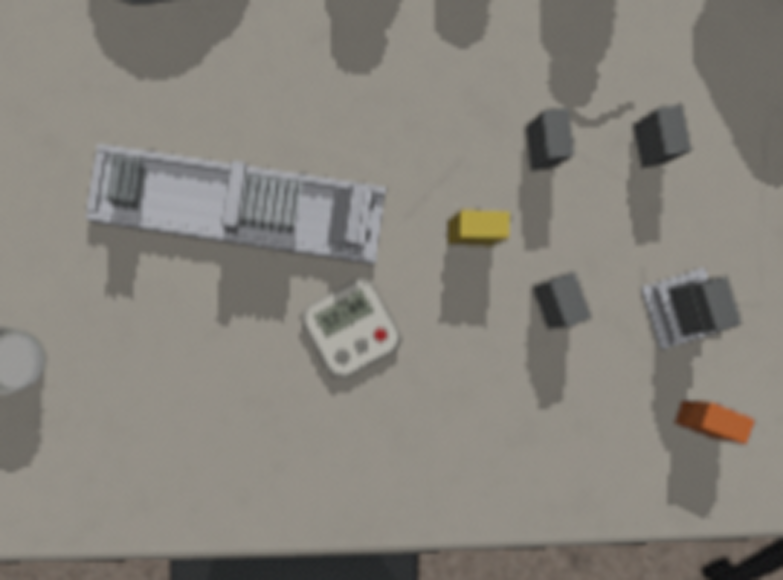

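View pics/top0.png

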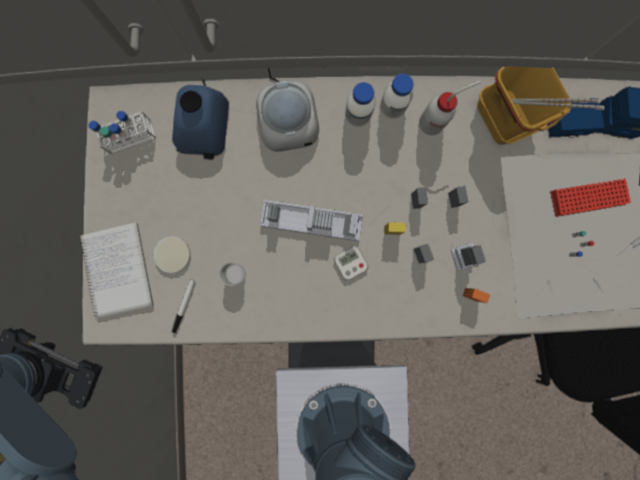

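```bash
cat > h.py <<'E'
from station import bot
import cv2,numpy as np
from scipy.spatial.transform import Rotation as R
def cloud(c):
    h,w=c["depth"].shape
    uv=np.stack(np.meshgrid(np.arange(w),np.arange(h)),-1).reshape(-1,1,2).astype(np.float64)
    n=cv2.undistortPoints(uv,c["mtx"],c["dist_coeffs"]).reshape(h,w,2)
    d=c["depth"].astype(float)
    P=np.stack([n[...,0]*d,-n[...,1]*d,-d],-1)
    E=c["extrinsics"];W=(P-E[:3,3])@E[:3,:3]
    W[d==0]=np.nan
    return W
def down(yaw): # tool x axis at angle yaw in world, z down
    x=np.array([np.cos(yaw),np.sin(yaw),0]);z=np.array([0,0,-1.])
    return R.from_matrix(np.stack([x,np.cross(z,x),z],1)).as_rotvec()
def save(n,c,box=None,f=1):
    a=c["pixels"][:,:,::-1]
    if box: a=a[box[1]:box[3],box[0]:box[2]]
    cv2.imwrite(f"pics/{n}.png",cv2.resize(a,None,fx=f,fy=f,interpolation=cv2.INTER_CUBIC))
def st(s=""):
    q=bot.sense();print(s,"t",round(q["time_s"],2),"p",q["ee_pos"].round(4),"F",q["ft_force"].round(1),"gap",round(q["finger_gap"],4))
    return q
def rects(W,lo,hi,px,roi,minarea=8):
    x0,y0,x1,y1=roi
    m=np.zeros(W.shape[:2],np.uint8);z=W[...,2]
    m[y0:y1,x0:x1]=((z>lo)&(z<hi))[y0:y1,x0:x1]
    n,l,s,_=cv2.connectedComponentsWithStats(m)
    for i in range(1,n):
        if s[i,4]<minarea: continue
        P=W[l==i];r=cv2.minAreaRect((P[:,:2]*1000).astype(np.float32))
        print(lo,s[i].tolist(),"ctr",np.round(r[0],1),"size",np.round(r[1],1),"ang",round(r[2],1),"z",np.median(P[:,2]).round(4))
E
python3 - <<'E'
from h import *
s=bot.sense();c=bot.capture("wrist")
E=c["extrinsics"];p=-E[:3,:3].T@E[:3,3];Rt=R.from_rotvec(s["tcp_rot"]).as_matrix()
print("cam in tool",(Rt.T@(p-s["ee_pos"])).round(4),"\n",(E[:3,:3]@Rt).round(3))
c=bot.capture("top");W=cloud(c);np.save("W.npy",W)
print(np.nanmedian(W[280:320,250:320,2]))
roi=(250,180,510,310)
rects(W,.055,.085,c,roi);rects(W,.085,.12,c,roi)
E
```

```text
cam in tool [ 0.0007 -0.0786 -0.1454] 
 [[ 1.     0.001 -0.001]
 [ 0.001 -0.954  0.301]
 [-0.    -0.301 -0.954]]
0.0008057641995078965
0.055 [415, 187, 13, 19, 190] ctr [ 554.6 -194.7] size [40.6 22.9] ang 5.3 z 0.0699
0.055 [455, 186, 13, 19, 183] ctr [ 556.1 -290. ] size [40.7 23.7] ang 6.4 z 0.0704
0.055 [266, 203, 13, 18, 190] ctr [525.4 154.1] size [24.1 36.6] ang 80.6 z 0.0757
0.055 [307, 206, 27, 24, 402] ctr [505.6  43. ] size [57.7 52. ] ang 80.2 z 0.0766
0.055 [347, 214, 11, 21, 168] ctr [492.5 -32. ] size [19.3 45.8] ang 79.6 z 0.0669
0.055 [388, 223, 18, 10, 180] ctr [ 481.4 -132.7] size [39.7 21.4] ang 87.8 z 0.0702
0.055 [419, 244, 15, 19, 175] ctr [ 420.9 -198.7] size [37.4 23.1] ang 18.5 z 0.0702
0.055 [464, 247, 11, 18, 85] ctr [ 411.7 -299.1] size [40.7  8.5] ang 6.6 z 0.071
0.055 [469, 289, 21, 14, 183] ctr [ 318.4 -322.7] size [40.9 22.9] ang 64.9 z 0.0702
0.085 [469, 245, 16, 20, 228] ctr [ 413.7 -309.8] size [41.4 24.8] ang 15.8 z 0.1026
```

Thick pack is in the chamber, at top pixel (320,218), so one block goes in. Candidates for the filler in the top picture:
- Grey blocks at (420,197), (458,195) and (424,254)
- Yellow look-alike at (397,229)
- Orange look-alike at (478,295)
- Wedge in its cradle at (470,257)

I choose the grey block at (424,254) and will check it close up with the wrist camera.

Run:
```python
from h import *
a=np.deg2rad
for p,y in(((.421,-.199,.22),a(18.5)),((.414,-.310,.24),a(15.8)),((.49,-.01,.25),a(-10))):
    for k in(0,np.pi):
        print(p,k,bot.ik(p,down(y+k)))
def view(n,p,y):
    bot.move_ptp(p,down(y));bot.sleep(.2);st(n)
    c=bot.capture("wrist");save(n,c);np.savez(n+".npz",W=cloud(c),**c)
view("vframe",(.49,-.01,.25),a(-10))
view("vfill",(.42,-.215,.25),a(18.5))
view("vwedge",(.414,-.310,.25),a(15.8))
```

```text
(0.421, -0.199, 0.22) 0 [-6.97308691e-01 -5.15534306e-02  1.89215545e+00 -4.44089210e-16
  1.30099063e+00 -1.02019460e+00]
(0.421, -0.199, 0.22) 3.141592653589793 [-6.97308691e-01 -5.15534306e-02  1.89215545e+00 -8.88178420e-16
  1.30099063e+00  2.12139805e+00]
(0.414, -0.31, 0.24) 0 [-0.87250926  0.04965384  1.74915562  0.          1.3427832  -1.14827128]
(0.414, -0.31, 0.24) 3.141592653589793 [-0.87250926  0.04965384  1.74915562  0.          1.3427832   1.99332137]
(0.49, -0.01, 0.25) 0 [-2.63140095e-01 -2.27707784e-02  1.80179206e+00 -8.88178420e-16
  1.36257138e+00 -8.86071699e-02]
(0.49, -0.01, 0.25) 3.141592653589793 [-0.2631401  -0.02277078  1.80179206  0.          1.36257138  3.05298548]
vframe t 5.9 p [ 0.49   -0.0094  0.25  ] F [-0.1 -0.7 -0.4] gap 0.0883
vfill t 7.07 p [ 0.4205 -0.214   0.25  ] F [ 0.3  0.7 -0.3] gap 0.0885
vwedge t 7.78 p [ 0.4143 -0.3088  0.25  ] F [-0.8  0.2 -0.2] gap 0.0884
```

View pics/vframe.png

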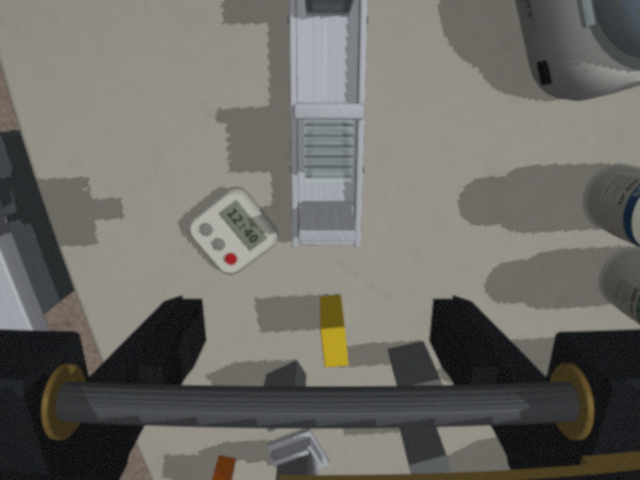

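View pics/vfill.png

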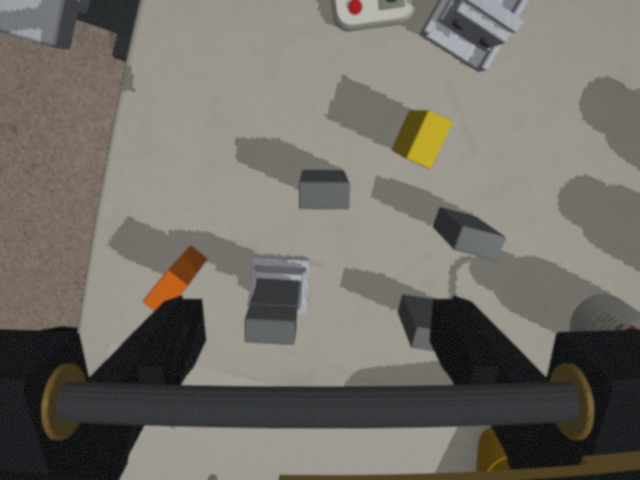

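View pics/vwedge.png

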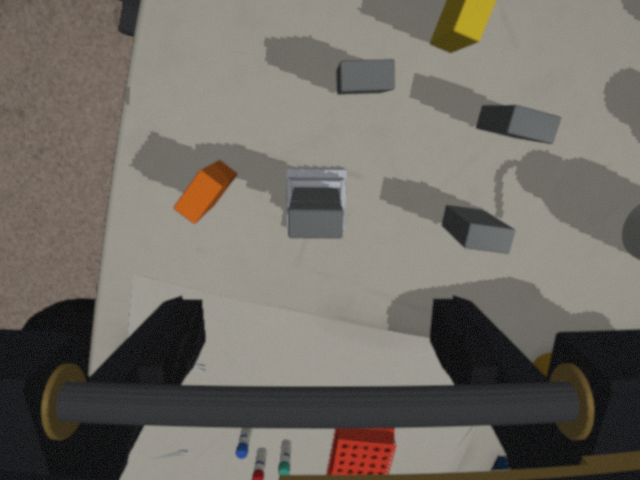

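Run:
```python
from h import *
for n in("vframe","vfill","vwedge"):
    W=np.load(n+".npz")["W"];print(n)
    z=W[...,2];print("table z",np.nanmedian(z[(abs(z)<.006)]))
    for lo,hi in((.064,.074),(.0725,.085),(.094,.11)): rects(W,lo,hi,None,(0,0,640,480),300)
```

```text
vframe
table z -0.0006538933406365785
0.064 [590, 25, 50, 46, 351] ctr [731.4  75.5] size [10.5 54.7] ang 46.9 z 0.0696
0.064 [622, 184, 18, 63, 451] ctr [751.8 -58.8] size [54.7 14.7] ang 90.0 z 0.0689
0.064 [299, 227, 57, 15, 765] ctr [494.2 -29.4] size [11.6 45.6] ang 79.6 z 0.0683
0.064 [320, 324, 29, 44, 1045] ctr [ 483.4 -132.2] size [41.5 22.1] ang 86.1 z 0.0691
0.064 [408, 452, 42, 21, 627] ctr [ 555.8 -289. ] size [40.6 22.3] ang 5.4 z 0.0689
0.0725 [578, 0, 62, 70, 1166] ctr [724.5  86. ] size [15.  71.8] ang 36.1 z 0.0777
0.0725 [293, 103, 72, 79, 3555] ctr [507.2  43.1] size [57.5 51.8] ang 80.1 z 0.0758
0.0725 [629, 194, 11, 52, 366] ctr [749.7 -60.5] size [ 9.8 45.5] ang 3.2 z 0.0768
0.094 [610, 0, 30, 52, 968] ctr [724.9  92.3] size [13.5 39.5] ang 12.1 z 0.099
vfill
table z -0.0005796710862995145
0.064 [466, 0, 58, 33, 782] ctr [495.3 -30.2] size [10.8 44.5] ang 79.3 z 0.0683
0.064 [405, 110, 48, 59, 1546] ctr [ 483.1 -132.7] size [39.7 22.7] ang 86.4 z 0.0693
0.064 [299, 181, 51, 29, 1435] ctr [ 421.5 -199.4] size [39.6 22.7] ang 18.4 z 0.0694
0.064 [452, 224, 54, 36
[... 250 characters left out ...]
0, 12, 325] ctr [ 409.8 -299.3] size [40.2  3. ] ang 15.5 z 0.079
0.094 [244, 313, 53, 32, 1486] ctr [ 412.8 -309.2] size [40.6 22.9] ang 15.3 z 0.1019
vwedge
table z -0.0004867580547844339
0.064 [451, 0, 46, 43, 1257] ctr [ 483.1 -137.2] size [32.1 23.1] ang 85.4 z 0.0694
0.064 [339, 59, 56, 34, 1722] ctr [ 421.2 -199.3] size [40.3 22.4] ang 18.3 z 0.0694
0.064 [503, 105, 58, 39, 1511] ctr [ 555.4 -195.7] size [41.  22.7] ang 4.8 z 0.0693
0.064 [173, 169, 50, 55, 1425] ctr [ 319.5 -322.4] size [40.7 22.7] ang 66.5 z 0.0692
0.064 [462, 222, 54, 31, 1304] ctr [ 556.3 -291. ] size [41.1 22.6] ang 8.5 z 0.0693
0.094 [288, 207, 56, 32, 1742] ctr [ 413.3 -309.8] size [40.1 22.6] ang 15.3 z 0.1022
```

```bash
cat >> h.py <<'E'
FY=np.deg2rad(80.0);u=np.array([np.cos(FY),np.sin(FY)]);v=np.array([np.sin(FY),-np.cos(FY)])
O=np.array([.5072,.0431])+.017*u
def fp(x,y,z): return np.r_[O+x*v+y*u,z]
YF=FY-np.pi/2
def fr(p): d=np.asarray(p)[:2]-O; return np.r_[d@v,d@u,p[2]].round(4)
E
python3 - <<'E'
from h import *
y=np.deg2rad(18.3);p=(.4213,-.1993)
bot.move_ptp((*p,.13),down(y))
print(bot.move_l((*p,.029),rate=.12,max_force=10));st("down")
bot.move_gripper(.03);st("grip")
bot.move_l((*p,.14),rate=.2);st("up")
bot.move_ptp(fp(0,-.0595,.15),down(YF));bot.sleep(.2)
q=st("over");print(fr(q["ee_pos"]))
c=bot.capture("wrist");save("over",c);np.savez("over.npz",W=cloud(c),**c)
c=bot.capture("scene");save("overs",c,(230,180,500,380),2.9)
W=np.load("over.npz")["W"]
for lo,hi in((.064,.0725),(.0725,.085)): rects(W,lo,hi,None,(0,0,640,480),200)
E
```

```text
False
down t 9.52 p [ 0.4219 -0.1999  0.0297] F [-0.1 -0.8 -0.4] gap 0.0881
grip t 10.3 p [ 0.4213 -0.1993  0.029 ] F [0.3 0.5 0.5] gap 0.0399
up t 11.01 p [ 0.4207 -0.1988  0.1391] F [-0.2 -0.8 -1.1] gap 0.0397
over t 12.12 p [4.996e-01 1.000e-04 1.497e-01] F [ 0.8  0.5 -0.7] gap 0.0398
[-0.     -0.0607  0.1497]
0.064 [311, 429, 36, 35, 1089] ctr [ 482.7 -137.1] size [33.  21.8] ang 86.6 z 0.0692
0.0725 [267, 123, 102, 110, 7223] ctr [507.1  42.9] size [57.8 51.6] ang 79.8 z 0.0757
```

View pics/over.png

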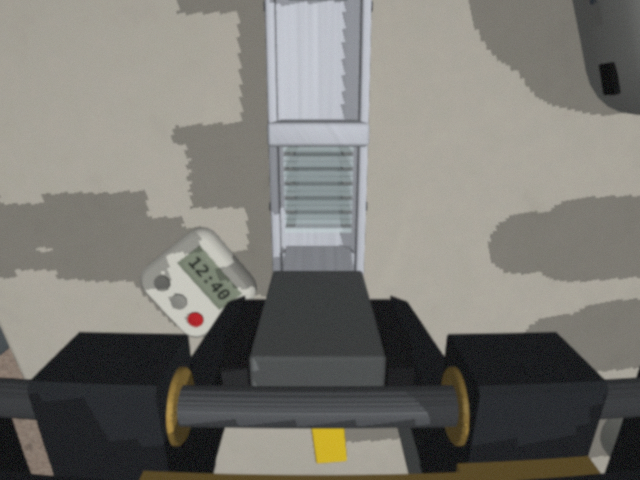

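View pics/overs.png

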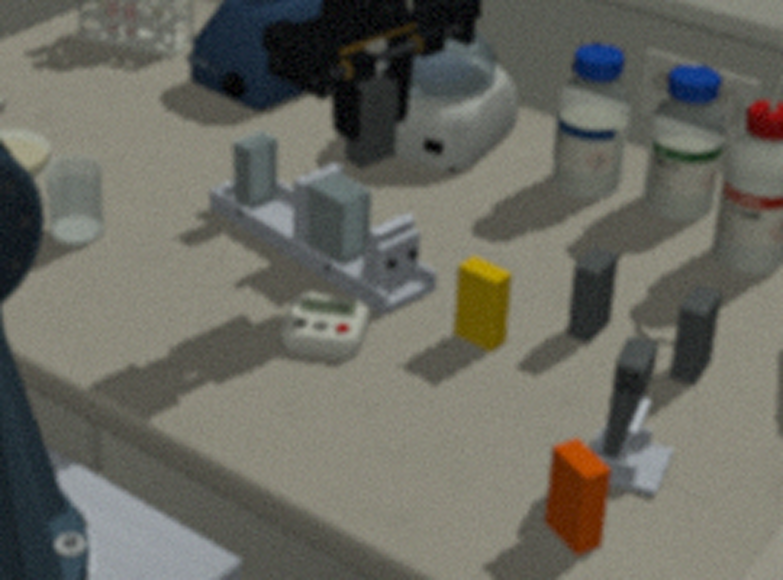

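The wrist picture shows the grey block held centred in the jaws at (318,320), behind the pack at (318,190). The chamber below is empty.

Run:
```python
from h import *
print(bot.move_l(fp(0,-.0597,.047),rate=.06,max_force=5));bot.sleep(.2);q=st("in");print(fr(q["ee_pos"]))
print(bot.move_l(fp(0,-.050,.047),rate=.02,max_force=4));q=st("touch");print(fr(q["ee_pos"]),np.r_[v@q["ft_force"][:2],u@q["ft_force"][:2]])
c=bot.capture("scene");save("touch",c,(230,180,500,380),2.9)
```

```text
False
in t 14.28 p [0.4999 0.001  0.0472] F [-0.   0.3 -0.8] gap 0.0393
[ 0.0002 -0.0597  0.0472]
True
touch t 14.58 p [0.5001 0.0038 0.0468] F [-0.2 -2.4  1.1] gap 0.0396
[-0.0002 -0.0569  0.0468] [ 0.21447678 -2.43302969]
```

View pics/touch.png

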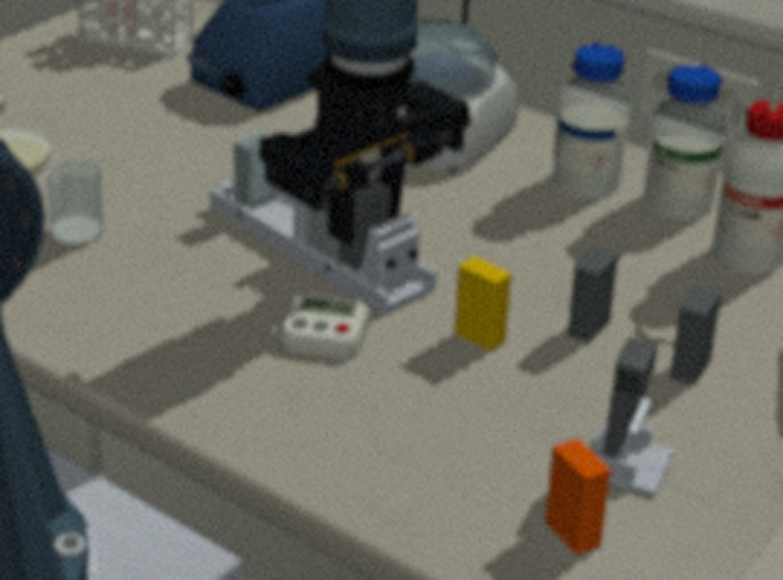

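Run:
```python
from h import *
print(bot.move_l(fp(0,-.0571,.036),rate=.02,max_force=4));q=st("floor");print(fr(q["ee_pos"]))
bot.move_gripper(.062);q=st("rel")
p=fr(q["ee_pos"])
bot.move_l(fp(0,-.0571,.14),rate=.15)
# view from further back
bot.move_ptp(fp(0,-.09,.20),down(YF));bot.sleep(.2)
c=bot.capture("wrist");save("blk",c);W=cloud(c);np.savez("blk.npz",W=W,**c)
for lo,hi in((.063,.0725),(.0725,.0785),(.0785,.09)): rects(W,lo,hi,None,(0,0,640,480),100)
# frame coords of central strip profile
P=W.reshape(-1,3);d=P[:,:2]-O;fx=d@v;fy=d@u
for y in np.arange(-.100,-.040,.002):
    m=(abs(fx)<.015)&(abs(fy-y)<.001);print(round(y*1000),(np.nanmedian(P[m,2])*1000).round(1) if m.any() else None,end="; ")
st()
```

```text
True
floor t 15.05 p [0.4998 0.0038 0.0389] F [-0.4 -0.1  4.7] gap 0.0403
[-0.0005 -0.0569  0.0389]
rel t 15.56 p [0.4994 0.0038 0.0386] F [-1.1 -0.1 -0.4] gap 0.0621
0.063 [623, 0, 17, 27, 186] ctr [716.9  79.7] size [16.3 12.2] ang 86.6 z 0.0635
0.063 [287, 222, 68, 18, 1153] ctr [494.6 -29.4] size [11.5 46. ] ang 79.9 z 0.0682
0.063 [313, 336, 33, 50, 1401] ctr [ 483.4 -132.2] size [41.1 22.2] ang 85.7 z 0.0691
0.0725 [277, 71, 88, 102, 5267] ctr [507.1  41.7] size [60.4 52.3] ang 80.0 z 0.0758
0.0785 [288, 168, 64, 35, 1918] ctr [499.6   4. ] size [21.8 39.8] ang 80.0 z 0.0795
-100 57.5; -98 None; -96 67.4; -94 68.0; -92 68.3; -90 68.6; -88 69.2; -86 66.4; -84 57.0; -82 46.9; -80 36.7; -78 30.9; -76 None; -74 None; -72 287.5; -70 288.2; -68 278.6; -66 279.1; -64 278.5; -62 276.4; -60 79.6; -58 79.6; -56 79.5; -54 79.6; -52 79.4; -50 79.3; -48 79.6; -46 76.8; -44 74.7; -42 73.2;  t 17.01 p [ 0.4935 -0.0281  0.1983] F [-0.1 -0.1  0.7] gap 0.0622
```

View pics/blk.png

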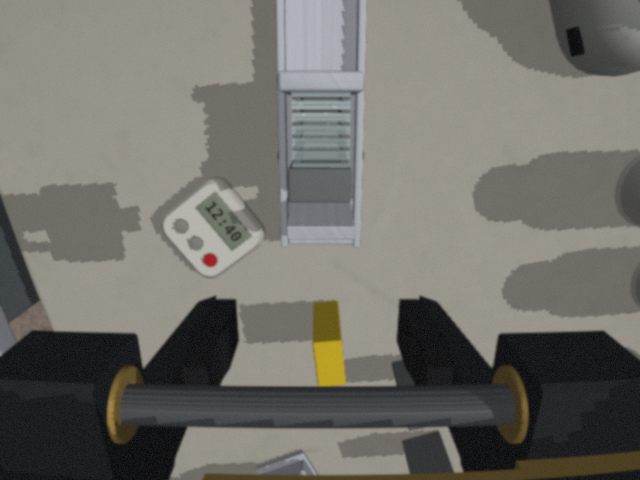

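The picture shows the block seated against the pack at (321,184), with its top at 79.6 mm. The gap to the stop at (320,215) is about 6.8 mm at the floor, so no second block fits. Next is the wedge.

Run:
```python
from h import *
y=np.deg2rad(15.3);p=(.4132,-.3096)
bot.move_ptp((*p,.16),down(y));bot.sleep(.1)
print(bot.move_l((*p,.074),rate=.1,max_force=8));st("down")
bot.move_gripper(.03);st("grip")
bot.move_l((*p,.20),rate=.12);st("up")
bot.move_ptp(fp(0,-.0809,.20),down(YF));bot.sleep(.2)
q=st("over");print(fr(q["ee_pos"]))
c=bot.capture("wrist");save("wov",c);W=cloud(c)
P=W.reshape(-1,3);d=P[:,:2]-O;fx=d@v;fy=d@u
m=(abs(fx)<.03)&(P[:,2]>.205)&(P[:,2]<.235)&(abs(fy+.08)<.02)
if m.sum()>50:
    print(m.sum(),np.percentile(fy[m],[2,50,98]).round(4),np.percentile(fx[m],[2,50,98]).round(4),np.median(P[m,2]))
c=bot.capture("scene");save("wovs",c,(230,150,500,350),2.9)
```

```text
False
down t 19.25 p [ 0.4136 -0.31    0.0746] F [ 0.2 -0.7 -0.2] gap 0.062
grip t 19.71 p [ 0.4134 -0.3099  0.0744] F [-1.  -0.2  2.6] gap 0.04
up t 20.91 p [ 0.4128 -0.3092  0.1991] F [ 0.2  0.1 -0.2] gap 0.0398
over t 22.27 p [ 0.4961 -0.0209  0.1999] F [ 0.7 -0.3 -0.7] gap 0.0397
[ 0.0002 -0.0819  0.1999]
13263 [-0.0892 -0.0723 -0.0702] [-0.0283 -0.0001  0.0283] 0.22709913530694198
```

View pics/wov.png

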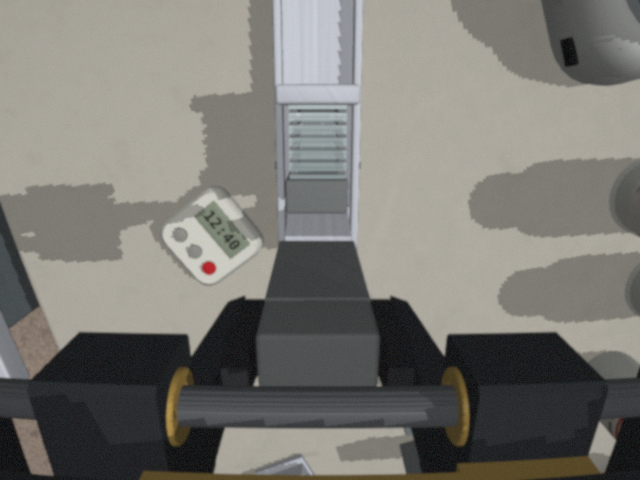

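View pics/wovs.png

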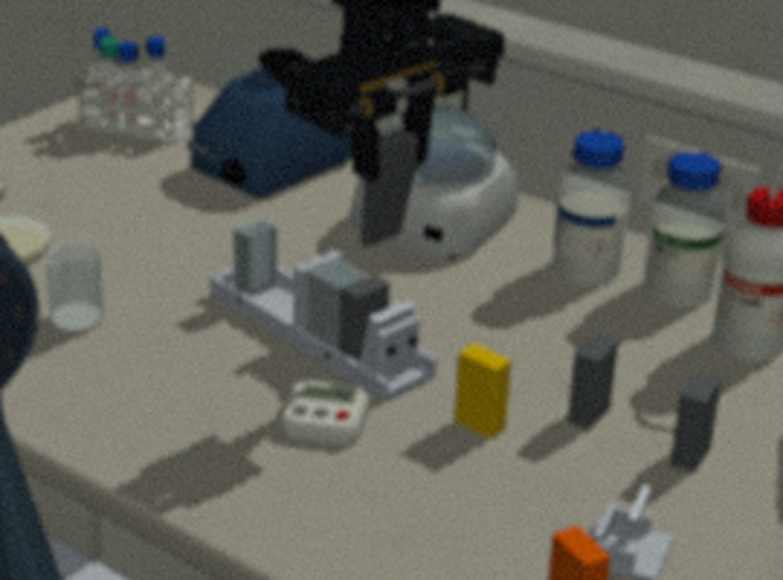

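The wedge is held upright, with its flat face to the blocks (wrist picture (318,270)). The block still stands against the pack at (318,195). Now I insert it.

Run:
```python
from h import *
print(bot.move_l(fp(0,-.0809,.106),rate=.06,max_force=4));bot.sleep(.2);q=st("in");print(fr(q["ee_pos"]))
print(bot.move_l(fp(0,-.0770,.106),rate=.015,max_force=2.5));q=st("flat");print(fr(q["ee_pos"]),u@q["ft_force"][:2])
y=fr(q["ee_pos"])[1]
y=min(y,-.0788)
print(bot.move_l(fp(0,y,.074),rate=.02,max_force=8));q=st("dn");print(fr(q["ee_pos"]),v@q["ft_force"][:2],u@q["ft_force"][:2])
bot.sleep(.3);st("hold")
c=bot.capture("scene");save("jam",c,(230,180,500,380),2.9)
```

```text
False
in t 24.28 p [ 0.4963 -0.0199  0.1062] F [ 0.2 -0.1 -1.4] gap 0.0401
[ 0.0002 -0.0809  0.1062]
True
flat t 24.52 p [ 0.4963 -0.0185  0.1059] F [ 0.6 -2.6  0.4] gap 0.0395
[-0.     -0.0796  0.1059] -2.4100425309671905
True
dn t 25.48 p [ 0.4962 -0.0182  0.0862] F [1.  1.8 1.2] gap 0.04
[-0.0002 -0.0793  0.0862] 0.6963466249081232 1.9001523459494298
hold t 25.78 p [ 0.4962 -0.0182  0.0862] F [ 4.5  4.6 -1.4] gap 0.0399
```

View pics/jam.png

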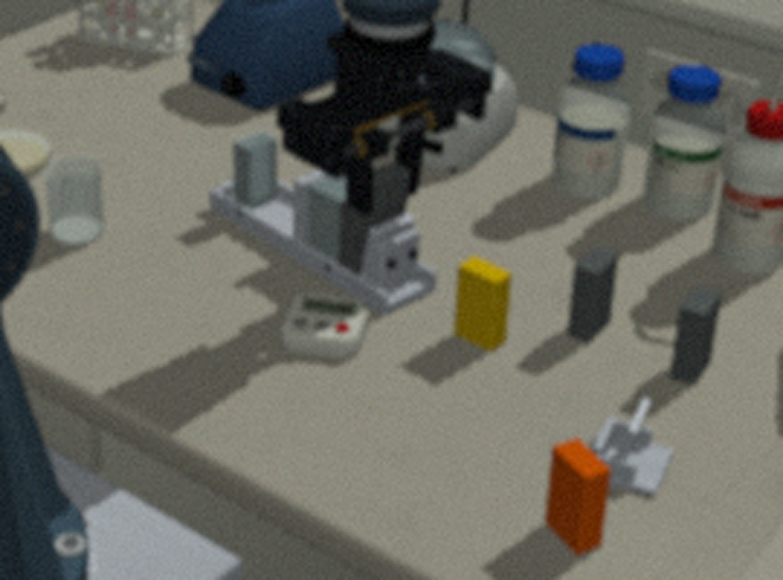

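Run:
```python
from h import *
q=bot.sense();p=fr(q["ee_pos"]);z=p[2]
for i in range(16):
    z-=.0005
    r=bot.move_l(fp(0,-.0793,z),rate=.01,max_force=20);bot.sleep(.15)
    q=bot.sense();f=q["ft_force"];print(round(z,4),r,fr(q["ee_pos"]),f.round(1),round(v@f[:2],1),round(u@f[:2],1),round(q["time_s"],1))
    if f[2]>11 or r: break
bot.sleep(.5);st("hold")
```

```text
0.0857 False [-0.0002 -0.0793  0.0862] [-2.1  2.7  6.6] -2.6 2.3 26.2
0.0852 False [-0.0002 -0.0793  0.0862] [-3.4  2.5 12.2] -3.7 1.9 26.6
hold t 27.13 p [ 0.4962 -0.0182  0.0862] F [-3.6  1.4 12.1] gap 0.04
```

Run:
```python
from h import *
bot.move_l(fp(0,-.0793,.0849),rate=.01);bot.sleep(1)
q=st("press");print(fr(q["ee_pos"]))
c=bot.capture("wrist");save("fin",c);W=cloud(c)
rects(W,.0785,.084,None,(0,0,640,480),40);rects(W,.0725,.0785,None,(0,0,640,480),100);rects(W,.105,.125,None,(200,230,440,400),100)
P=W.reshape(-1,3);d=P[:,:2]-O;fx=d@v;fy=d@u
for y in np.arange(-.092,-.040,.002):
    m=(abs(fx)<.015)&(abs(fy-y)<.001)&(P[:,2]<.14);print(round(y*1000),(np.nanmedian(P[m,2])*1000).round(1) if m.any() else None,end="; ")
c=bot.capture("scene");save("fins",c,(300,200,440,305),5.5)
for q in("beaker","timer"): print(q,[ (np.round(d["position"]).tolist(),round(d["score"],2)) for d in (bot.capture("top"),bot.spot_point(q,"top"))[1][:1]])
st()
```

```text
press t 28.38 p [ 0.4962 -0.0182  0.0862] F [-5.6  2.7 14.8] gap 0.0396
[-0.0002 -0.0793  0.0862]
0.0785 [265, 235, 105, 62, 5635] ctr [499.6   3.5] size [23.4 39.9] ang 80.0 z 0.0795
0.0725 [245, 73, 149, 167, 15209] ctr [507.6  42.5] size [59.8 52.5] ang 80.6 z 0.0757
0.105 [200, 318, 240, 68, 11663] ctr [496.5 -16.5] size [21.6 72.4] ang 79.8 z 0.1139
-92 None; -90 None; -88 113.6; -86 114.1; -84 114.1; -82 114.1; -80 114.2; -78 114.1; -76 114.2; -74 114.2; -72 114.1; -70 113.9; -68 99.9; -66 79.4; -64 79.4; -62 79.4; -60 79.4; -58 79.4; -56 79.5; -54 79.5; -52 79.4; -50 79.4; -48 79.4; -46 77.0; -44 74.4; -42 74.3; beaker [([239.0, 275.0], 0.63)]
timer []
 t 28.68 p [ 0.4962 -0.0182  0.0862] F [-6.4  2.3 15. ] gap 0.04
```

View pics/fin.png

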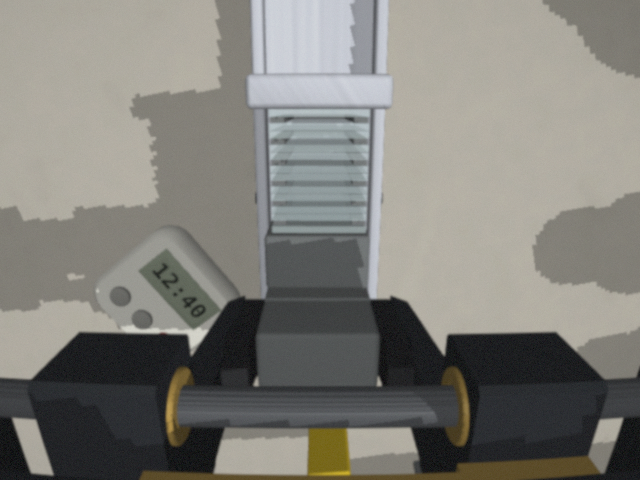

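View pics/fins.png

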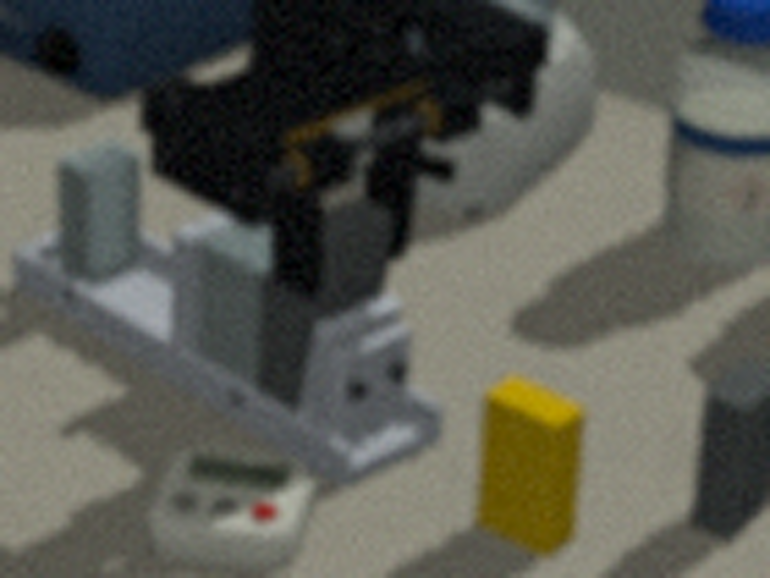

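The block is flush on the pack (318,260) with its top still at 79.4 mm. The wedge is jammed and held at (318,340) under a steady push of about 15 N.

Run:
```python
from h import *
st();bot.close_job();st()
```

```text
t 28.68 p [ 0.4962 -0.0182  0.0862] F [-6.4  2.3 15. ] gap 0.04
the job is handed in; nothing more can be done
the job is handed in; nothing more can be done
```

The job is handed in: one grey filler block stands against the thick pack, and the wedge is jammed in beside it, still gripped and pressed down. The thick pack was in the chamber, and the roughly 6.8 mm left beside the block is too little for another.

**Last checks, at 28.7 s:**
- **Push:** about 15 N straight down, steady for over a second. The wedge did not sink as the push rose from about 7 to 15 N.
- **Sideways force:** about 7 N, which is part of the reading while the wedge is jammed.
- **Wedge:** its underside is about 7 to 8 mm above the chamber floor, inside the expected 5 to 23 mm.
- **Block:** seated on the floor and touching the pack, with no gap visible.

**Beaker, timer and petri dish:** I planned no move that touches any of them. The network found the beaker within about 2 px of its first position but missed the timer in the last top picture. The timer does show in the last scene picture, and I saw no change. I did not check the petri dish again at the end.

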